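Pry the terminal cover off the dough machine's drive box

TASK

Open the green drive box for the electrician: take the orange flat-blade tool, put its blade into the notch under the edge of the white snap-in cover and pry that edge up until it snaps free. Then lay the tool flat back on the blue mat, and set the cover, right side up, flat on the floor of the aluminium tray. Leave the other things where they are.

Things in the scene. Friction and masses are not known exactly. Their poses are not given: they have to be found in the camera images.
- drive: Green fixed drive box, 110 mm high. Origin: underside, below the cover's middle. +x points to the notch side (away from the robot), z up. Box from x = -55 to +44, y = -50 to +50 mm, on a 150 x 130 x 8 mm foot plate; shaft stub on the robot side. The white cover lies in an opening in its top, 1.5 mm clear all round, flush with the top. Under the cover it is hollow down to 80 mm height.
- notch (a point): The notch: a 24 mm wide gap in the middle of the box's +x wall (x = 37.5 to 44 mm of the box), where the wall's steel top is 101 mm high, 4 mm below the cover's underside (105 mm). Point: middle of that top's inner edge; axes as the box. A blade slid in here pointing down meets a black terminal block, 97 mm high, its face 17.5 mm further in (16 mm in from the cover's edge).
- cover_mid (a point): Middle of the white cover's plate, half-way up. Plate 72 (x) x 52 (y) x 5 mm, x to the notch edge, z up, about 60 g. Two snap legs (at x = 20, y = -20 and +20 mm, within the plate's outline) and a cross rib at the other end reach 14 mm below the plate; set down on these it stands level, this point 16.5 mm up.
- cover_edge (a point): Middle of the cover's notch edge, half-way up the plate. Some 8 to 14 N up here frees the sprung catches on the legs; the cover's other end only rests on a seat, as pivot. Raised some 5 to 6 mm, the catches let go and then hold this edge about 12 mm up, cover tilted 0.17 rad: it can be gripped across its 52 mm width near this edge and lifted out straight up. Pushed down it snaps in again.
- tool_grip (a point): Grip point of the pry tool (about 120 g), on the axis of its orange handle (100 mm long, 24 mm wide and high), 10 mm towards the blade from the handle's middle. x runs along the tool to the blade's tip, z is square to the blade's flat, up as it lies. It lies on the mat, blade more or less towards the robot, this point 12 mm above the mat.
- tool_tip (a point): Middle of the tip edge of the tool's steel blade, 108 mm from the grip point along the tool's x, on its axis. The blade is 14 mm wide and 68 mm long, 2 mm thick over the last 28 mm and 3 mm before that.
- mat: Fixed blue mat, 240 (x) x 200 (y) x 3 mm, origin at the centre of its underside. A small tin stands on its corner at x = +80, y = +75 mm.
- tray: Fixed aluminium tray, 240 (x) x 200 (y) x 16 mm, walls and floor 4 to 5 mm thick, origin at the centre of its underside. A small weight stands in its corner at about x = +75, y = -70 mm. Mat and tray lie either side of the drive box and may be swapped.
- weight: Small dark iron weight, 38 mm diameter, 38 mm high, in the tray; leave alone. Origin under its centre.
- tin: Small tin, 36 mm diameter, 32 mm high, on the mat; leave alone. Origin under its centre.
- canister: Aluminium canister, 100 mm diameter, 130 mm high, beyond the mat or tray; leave alone. Origin under its centre.
- bowl: White bowl, 110 mm diameter, 50 mm high, beyond the mat or tray; leave alone. Origin under its centre.
- scraper: Dough scraper, about 90 x 120 x 18 mm, lying beyond the box; leave alone. Origin near its middle, on the table.
- weight_big: Large dark iron weight, 57 mm diameter, 57 mm high, beyond the box; leave alone. Origin under its centre.
There are look-alikes about, which are no part of the job. Of the things that look like the part that bears tool_grip, the smaller one is meant.

How it is judged (in metres and radians):
On the way, in this order (a step that is already met when the one before it is completed fails the run):
1. the tool's blade tip is in the notch, at least 3 mm in under the edge of the still closed cover (x of tool_tip in the frame of drive between 0 and 0.033 m and y of tool_tip in the frame of drive between -0.014 and 0.014 m and z of tool_tip in the frame of drive between 0.08 and 0.1055 m and z of cover_edge in the frame of drive between 0.1 and 0.1105 m), for 0.1 s.
2. the cover's notch edge has snapped up at least 6 mm while the cover's other end is still in its seat and the tool still in the notch (z of cover_edge in the frame of drive between 0.1135 and 0.135 m and distance between cover_mid and drive below 0.125 m and x of tool_tip in the frame of drive between -0.01 and 0.06 m), for 0.1 s.
At the end, for the whole second after the job is handed in: The cover stands right side up (within 0.15 rad of level) on the tray's floor, inside its walls; the tool lies flat on the mat (its grip point within the mat's outline and 8 to 22 mm above the table); both are released and at rest (x of cover_mid in the frame of tray between -0.11 and 0.11 m and y of cover_mid in the frame of tray between -0.09 and 0.09 m and z of cover_mid in the frame of tray between 0.012 and 0.026 m and angle between cover_mid's own z axis and vertical below 0.15 rad and linear speed of each of cover, tool below 0.02 m/s and x of tool_grip in the frame of mat between -0.12 and 0.12 m and y of tool_grip in the frame of mat between -0.1 and 0.1 m and z of tool_grip in the frame of mat between 0.008 and 0.022 m and z of tool_tip in the frame of mat between 0.005 and 0.03 m); the robot touches nothing.
It fails at once if a bystander (weight, tin, canister, bowl, scraper, big weight) is moved more than 20 mm (distance of any of weight, tin, canister, bowl, scraper, weight_big from where it was at the start of the episode above 0.02 m).
It also fails if it takes over 72 s, if anything falls off the work surface, if the arm or the gripper's body presses on something with over 40 N, if the wrist force passes 120 N, or if a joint passes its speed limit or range.

ROBOT

A 6-joint arm with a two-finger parallel gripper is mounted at the origin on the work surface. World frame = base frame: x ahead of the robot, y to its left, z up, the work surface at z = 0. Lengths are in mm, angles in rad, forces in N, time in s.
With the tool pointing down it reaches from about 350 to 925 mm from the base axis. Payload 6.4 kg.
Tool frame: the origin (TCP) lies on the centre line of the jaws, within the pads' length; the fingertips stand 25 mm ahead of it and the grasp point (between the pads) lies 6 mm ahead of it; z points along the fingers, y is the direction in which the jaws open and shut (so a half turn about z gives the same grasp; the last joint's range is limited). The gripper opens to 94 mm and grips with 3 to 60 N. Pads are 16 mm wide; open, the fingers measure 119 mm over their backs; the gripper's body (75 mm by 177 mm) begins 78 mm behind the grasp point.
Start: joints at [-1.448, 0.245, 1.558, -0, 1.339, -0.174], TCP at [190.105, -621.59, 230.455] pointing down, gripper open.
Joint ranges: [-3.13, 3.13], [-1.02, 2.26], [0.13, 2.54], [-0.95, 4.09], [0.21, 2.88], [-2.74, 2.74]. Speed limits (rad/s): [2.57, 2.57, 3.14, 3.14, 3.14, 3.14].

INTERFACE

Orientations are given as a unit quaternion [x, y, z, w].
In Python, from workcell import * gives the robot as it stands.
- The arm moves only by the shell command python3 -m jog 'ROWS' [FORCE]. ROWS is a JSON object of lists of equal length, an entry for each row: "gripper": the finger opening in mm, from 0 to 94; "linear": the shift along the tool's x, y, z in mm, a list of three; "delta_rot": the turn, a rotation vector about the tool's x, y, z in degrees, a list of three. A call has exactly 8 rows; each row shifts and turns the pose as measured when the row begins, along the tool's axes as they then stand; what a row does not reach is not made up. A row lasts 1/12 s, in which the tool goes at most 41.7 mm and 7.16 degrees, less where a joint would pass 70% of its speed; a pose out of reach is approached as far as the arm can. A call is refused whole if a number of a shift passes 41.7 or a number of a turn 7.16, either way. A call with a gripper value outside its range is refused whole. The fingers move at their own pace and stop on an object; FORCE is the grip in N (left out, the last holds). Time passes only in rows, so rows that do not move let the fingers close, or fill a call up. It gives the time, the measured TCP pose, the force and the opening at its end, in the units of the state.
- state(): the state, without advancing time (a new reading comes with each control period).
- camera(name): name is "side" or "top"; returns a dict with "img" (400x640x3 uint8, red, green, blue), "range_z" (400x640 float32, mm along the optical axis (not along the pixel's ray), 0 where there is no reading), "intrinsics" (3x3 intrinsics, pixels), "extrinsics" (4x4, takes a point from camera to world coordinates). Camera axes: x right, y down, z forward; pixel columns grow to the right and rows downward; lengths in mm; the calibration is good to about 2 mm. A picture is of the moment at which its call begins.
- hand_in(): hands the job in, once; it reports no verdict.
The state is a dict: "time": time; "qpos": joint angles; "dq": joint speeds; "joint_efforts": joint torques, N m; "tool_pos": TCP position; "ee_rot": TCP orientation; "wrist_force": force on the tool from outside, world axes, zero at the start; "torque": the same for the moment, N m; "width": finger opening in mm.
Only numpy, scipy, OpenCV 4.12 (cv2) and the standard library are available. Lean on these libraries where they do the work, as an engineer would, in place of code of your own. Each camera call takes 0.05 s, during which the arm holds its last target. There are 200 camera calls.

## Working session

There is one attempt and no reset: what is moved stays moved. The work goes in short steps, Python scripts to look and compute and a shell command to move; the robot and the scene stay as the last step left them, time stands still between calls to the robot, and variables do not carry over. Pictures are saved under pics/ and viewed, about 8 in all and at most 12, crops included, and the job is handed in when it is done.

```bash
mkdir -p pics; cat > h.py <<'E'
from workcell import *
import numpy as np, cv2
from scipy.spatial.transform import Rotation as R
def snap(n):
    c=camera(n); np.savez('pics/last_%s.npz'%n,**{k:np.array(v) for k,v in c.items()}); return c
def pts(c):
    K=np.array(c['intrinsics']);T=np.array(c['extrinsics']);z=np.array(c['range_z'])
    v,u=np.mgrid[0:400,0:640]
    P=np.stack([(u-K[0,2])*z/K[0,0],(v-K[1,2])*z/K[1,1],z],-1)@T[:3,:3].T+T[:3,3]
    P[z==0]=np.nan
    return P
def save(img,f,box=None,s=1):
    if box: img=img[box[1]:box[3],box[0]:box[2]]
    cv2.imwrite('pics/'+f,cv2.resize(img[...,::-1],None,fx=s,fy=s,interpolation=cv2.INTER_CUBIC))
E
python3 - <<'E'
from h import *
for n in('top','side'):
    c=snap(n);save(c['img'],n+'0.png');print(n,np.round(c['intrinsics'],1).tolist(),np.round(c['extrinsics'],3).tolist())
print(state())
E
```

```text
top [[375.7, 0.0, 321.5], [0.0, 375.7, 201.1], [0.0, 0.0, 1.0]] [[0.016, -0.987, 0.162, 308.507], [-1.0, -0.017, -0.003, 15.204], [0.005, -0.162, -0.987, 1046.871], [0.0, 0.0, 0.0, 1.0]]
side [[408.4, 0.0, 319.7], [0.0, 408.4, 199.0], [0.0, 0.0, 1.0]] [[-0.944, -0.21, 0.253, 208.735], [-0.329, 0.638, -0.697, 792.652], [-0.015, -0.741, -0.671, 835.309], [0.0, 0.0, 0.0, 1.0]]
{'time': 0.1, 'qpos': array([-1.44804964e+00,  2.45738828e-01,  1.55884390e+00, -3.48087107e-05,
        1.33869588e+00, -1.74129350e-01]), 'dq': array([-0.00151734, -0.00190033, -0.00337521, -0.001942  ,  0.00073238,
       -0.00167297]), 'joint_efforts': array([ 7.73250008e-05, -4.16914916e+01, -3.15525270e+01,  6.85980683e-02,
        3.09187418e-02, -5.91466937e-05]), 'tool_pos': array([ 190.06660047, -621.08796846,  229.48489071]), 'ee_rot': array([ 9.89002346e-01,  1.47897429e-01,  4.72612948e-06, -8.43134002e-04]), 'wrist_force': array([ 0.60765912,  0.45169229, -0.71046782]), 'torque': array([-0.01563577, -0.00737065,  0.01198465]), 'width': 94.04981968698142}
```

View pics/top0.png

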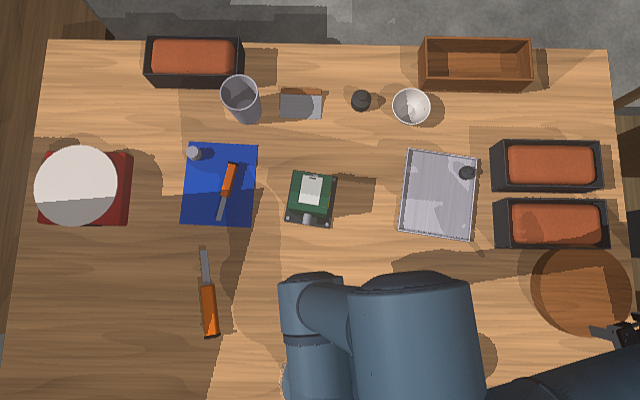

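View pics/side0.png

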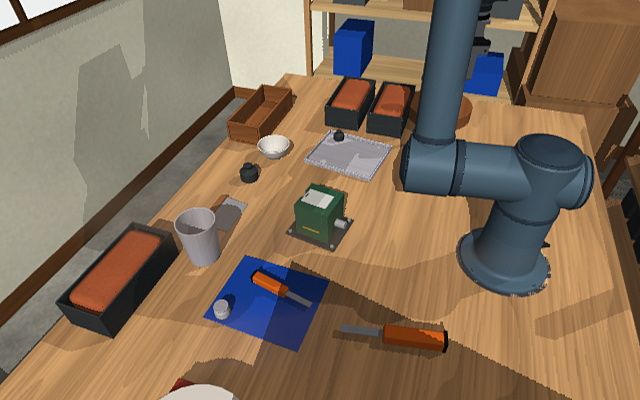

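Two orange-handled tools show in the top picture: one on the mat at (228,190) and a larger one on bare wood at (208,290). The mat one is meant, since it is smaller and lies on the blue mat with its blade towards the robot. The drive is at (312,195), the tray at (440,195), the tin at (194,152), and the small weight at (467,172). I'll confirm the tool in a crop and measure.

```bash
cat > m.py <<'E'
from h import *
c=dict(np.load('pics/last_top.npz'));P=pts(c);im=c['img'];hsv=cv2.cvtColor(im,cv2.COLOR_RGB2HSV)
s=dict(np.load('pics/last_side.npz'));Ps=pts(s)
def roi(m,b):
    k=np.zeros(m.shape,bool);k[b[1]:b[3],b[0]:b[2]]=1;return m&k
def rect(m,n,P=P):
    q=P[m];q=q[~np.isnan(q[:,0])]
    r=cv2.minAreaRect(q[:,:2].astype(np.float32));print(n,len(q),'rect',np.round(r[0],1),np.round(r[1],1),round(r[2],2),'zmed',np.median(q[:,2]).round(1));return q
Z=P[...,2]
H,S,V=cv2.split(hsv)
rect(roi((H>105)&(H<130)&(S>120),(170,130,270,235)),'mat')
q=rect(roi((H<22)&(S>150)&(Z>10),(205,155,245,200)),'handle')
d=np.linalg.svd(q[:,:2]-q[:,:2].mean(0))[2][0];print('handle dir',d,q[:,2].max())
b=roi((S<90)&(Z>3),(208,190,232,226));q=rect(b,'blade?')
rect(roi((Z>80),(275,160,345,225)),'boxtop')
rect(roi((Z>80)&(S<60)&(V>150),(295,170,330,210)),'cover')
rect(roi((Z>2)&(Z<16)&(S<100),(275,160,345,232)),'foot')
rect(roi((Z>11)&(Z<25)&(S<90),(390,140,485,250)),'tray')
rect(roi((Z>25)&(Z<60),(450,155,480,190)),'weight')
Zs=Ps[...,2]
rect(roi(Zs>100,(285,175,350,230)),'boxtop side',Ps)
hs=cv2.cvtColor(s['img'],cv2.COLOR_RGB2HSV)
rect(roi((hs[...,0]<22)&(hs[...,1]>150)&(Zs>10),(245,265,295,305)),'handle side',Ps)
rect(roi((Zs>100)&(hs[...,1]<60)&(hs[...,2]>150),(285,175,350,230)),'cover side',Ps)
a=cv2.resize(im[140:240,170:350],None,fx=4.4,fy=4.4,interpolation=2);a2=cv2.resize(s['img'][170:320,240:420],None,fx=2,fy=2,interpolation=2)
save(a,'crop1.png')
E
python3 m.py
```

```text
mat 4986 rect [526.1 304.3] [199.4 237.8] 87.76 zmed 2.9
handle 300 rect [531.7 273. ] [25.1 92.1] 77.49 zmed 26.5
handle dir [-0.97886209  0.20452142] 31.85576430595745
blade? 139 rect [456. 296.] [ 30.7 112.1] 73.25 zmed 16.2
boxtop 1548 rect [485.3  42.7] [100.1 100.1] 81.76 zmed 109.6
cover 551 rect [492.8  41.7] [51.5 76. ] 81.69 zmed 109.9
foot 666 rect [486.2  42.9] [130.7 151.1] 81.41 zmed 7.7
tray 568 rect [ 504.5 -312.7] [200.9 240.9] 81.99 zmed 14.9
weight 113 rect [ 564.  -392.7] [34.6 34.3] 37.16 zmed 28.5
boxtop side 1079 rect [483.4  41.7] [105.1 100.8] 81.29 zmed 110.3
handle side 422 rect [529.5 273.1] [26.4 94.8] 78.27 zmed 26.5
cover side 346 rect [492.   38.6] [56.5 78.7] 82.14 zmed 110.6
```

View pics/crop1.png

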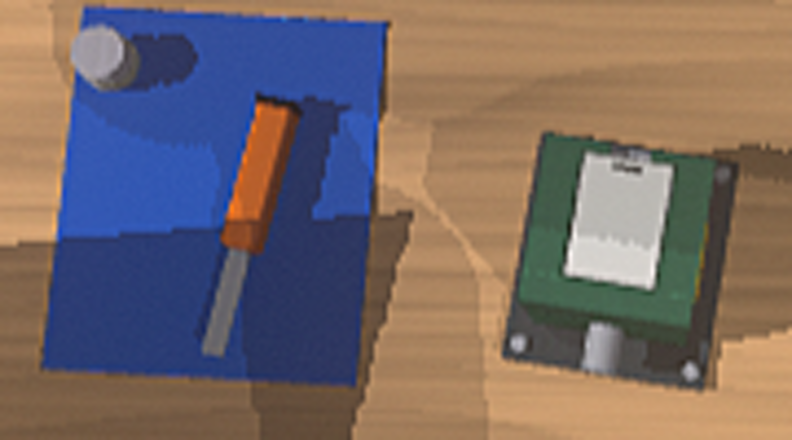

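The crop confirms it: orange handle on the mat, blade tip near crop (213,353), and the drive's notch at the far edge of the cover near (632,155). Next I'll turn the gripper and compute the transit.

```bash
cat > go.py <<'E'
# usage: go.py x y z yaw(deg of gripper x axis) pitch(deg, + = blade side down): prints shift & turn in tool axes
import sys
from h import *
def Rt(yaw,p): # gripper x = away from robot along the pry tool's -x; pitch p>0: blade (−x side) lower
    return R.from_euler('z',yaw,degrees=True)*R.from_euler('y',-p,degrees=True)*R.from_euler('x',180,degrees=True)
if __name__=='__main__':
    a=list(map(float,sys.argv[1:]));s=state();R0=R.from_quat(s['ee_rot'])
    d=R0.inv().apply(np.array(a[:3])-s['tool_pos']);rv=(R0.inv()*Rt(a[3],a[4])).as_rotvec(degrees=True)
    print('t',round(s['time'],2),'pos',s['tool_pos'].round(1),'x',R0.apply([1,0,0]).round(3),'z',R0.apply([0,0,1]).round(3),'F',s['wrist_force'].round(1),'w',round(s['width'],1),'q',s['qpos'].round(2))
    print('shift',d.round(1),'turn',rv.round(2),'rows',max(abs(d).max()/41.7,abs(rv).max()/7.16).round(2))
E
python3 -m jog '{"gripper":[70,70,70,70,70,70,70,70],"linear":[[0,0,0],[0,0,0],[0,0,0],[0,0,0],[0,0,0],[0,0,0],[0,0,0],[0,0,0]],"delta_rot":[[0,0,6],[0,0,6],[0,0,6],[0,0,6],[0,0,5.3],[0,0,0],[0,0,0],[0,0,0]]}' 60
python3 go.py 525.3 274.3 130 -12 0
python3 - <<'E'
from h import *
c=dict(np.load('pics/last_top.npz'));P=pts(c)
for u,v in((218,219),(218,218),(219,216),(225,197),(233,163),(232,164)): print(u,v,P[v,u].round(1))
E
```

```text
time: 0.77
tool_pos: [189.7, -618.5, 224.6]
ee_rot: [0.993, -0.117, -0.001, -0.005]
wrist_force: [-0.0, 0.5, -0.3]
width: 70.0
t 0.77 pos [ 189.7 -618.5  224.6] x [ 0.973 -0.233 -0.004] z [-0.001  0.01  -1.   ] F [-0.   0.5 -0.3] w 70.0 q [-1.45  0.25  1.56 -0.    1.34  0.36]
shift [ 119.1 -945.4  103.2] turn [-0.55  0.2  -1.45] rows 22.67
218 219 [422.7 296.9  15. ]
218 218 [425.4 296.8  15.8]
219 216 [431.3 295.2  13. ]
225 197 [484.2 280.6  17. ]
233 163 [578.6 260.8  29.2]
232 164 [576.1 263.8  27.7]
```

```bash

python3 -m jog '{"gripper":[70,70,70,70,70,70,70,70],"linear":[[5,-40,0],[5,-40,0],[5,-40,0],[5,-40,0],[5,-40,0],[5,-40,0],[5,-40,0],[5,-40,0]],"delta_rot":[[0,0,0],[0,0,0],[0,0,0],[0,0,0],[0,0,0],[0,0,0],[0,0,0],[0,0,0]]}' >/dev/null
python3 -m jog '{"gripper":[70,70,70,70,70,70,70,70],"linear":[[5,-40,0],[5,-40,0],[5,-40,0],[5,-40,0],[5,-40,0],[5,-40,0],[5,-40,0],[5,-40,0]],"delta_rot":[[0,0,0],[0,0,0],[0,0,0],[0,0,0],[0,0,0],[0,0,0],[0,0,0],[0,0,0]]}' >/dev/null
python3 go.py 525.7 273.9 130 -12 0
```

```text
t 2.1 pos [412.5   3.6 229.1] x [ 0.975 -0.22   0.004] z [ 0.006  0.008 -1.   ] F [ 0.7 -0.7  0.3] w 69.9 q [-0.27 -0.36  2.14  0.01  1.36  1.52]
shift [  50.6 -287.7  101.9] turn [-0.52 -0.26 -0.71] rows 6.9
```

```bash

python3 -m jog '{"gripper":[70,70,70,70,70,70,70,70],"linear":[[6,-39,0],[6,-39,0],[6,-39,10],[6,-39,15],[6,-39,20],[6,-39,25],[8,-39,25],[6,-15,6]],"delta_rot":[[-0.5,-0.3,0],[0,0,0],[0,0,-0.7],[0,0,0],[0,0,0],[0,0,0],[0,0,0],[0,0,0]]}' 
python3 go.py 525.7 273.9 60 -12 0
```

```text
time: 2.77
tool_pos: [518.2, 276.2, 140.8]
ee_rot: [0.996, -0.092, 0.007, -0.001]
wrist_force: [-0.7, -0.1, -1.2]
width: 70.0
t 2.77 pos [518.2 276.2 140.8] x [ 0.983 -0.184  0.014] z [ 0.014  0.001 -1.   ] F [-0.7 -0.1 -1.2] w 70.0 q [ 0.3   0.19  1.8  -0.    1.14  2.06]
shift [ 6.7  1.1 80.9] turn [-0.2  -0.77  1.41] rows 1.94
```

```bash

python3 -m jog '{"gripper":[70,70,70,70,70,70,70,70],"linear":[[3,0,20],[3,0,20],[1,1,20],[0,0,20],[0,0,15],[0,0,4],[0,0,0],[0,0,0]],"delta_rot":[[0,-0.8,0.7],[0,0,0.7],[0,0,0],[0,0,0],[0,0,0],[0,0,0],[0,0,0],[0,0,0]]}' 
python3 go.py 525.7 273.9 31 -12 0
python3 - <<'E'
from h import *
a=snap('top')['img'];b=snap('side')['img']
A=cv2.resize(a[130:230,170:270],None,fx=4,fy=4,interpolation=2);B=cv2.resize(b[210:310,225:325],None,fx=4,fy=4,interpolation=2)
save(np.hstack([A,B]),'g1.png')
E
```

```text
time: 3.43
tool_pos: [525.7, 279.6, 35.0]
ee_rot: [0.995, -0.095, -0.001, -0.002]
wrist_force: [0.3, 0.2, 0.7]
width: 69.9
t 3.43 pos [525.7 279.6  35. ] x [ 0.982 -0.189 -0.003] z [-0.003  0.003 -1.   ] F [0.3 0.2 0.7] w 69.9 q [0.3  0.37 1.8  0.   0.97 2.06]
shift [1.1 5.6 3.9] turn [-0.16  0.18  1.11] rows 0.15
```

View pics/g1.png

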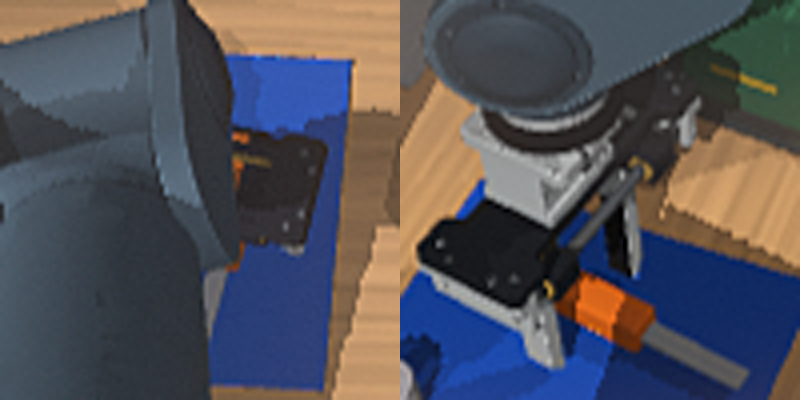

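The side crop (right half) shows the open fingers straddling the orange handle, with the blade free towards the lower right at (745,375). I'll centre and close.

```bash

python3 -m jog '{"gripper":[70,70,70,20,15,15,15,15],"linear":[[1,5,2],[0,0,2],[0,0,0],[0,0,0],[0,0,0],[0,0,0],[0,0,0],[0,0,0]],"delta_rot":[[0,0,1],[0,0,0],[0,0,0],[0,0,0],[0,0,0],[0,0,0],[0,0,0],[0,0,0]]}' 60
python3 -m jog '{"gripper":[15,15,15,15,15,15,15,15],"linear":[[0,0,0],[0,0,-10],[0,0,-30],[0,0,-40],[0,0,-40],[0,0,-40],[0,0,-10],[0,0,0]],"delta_rot":[[0,0,0],[0,0,0],[0,0,0],[0,0,0],[0,0,0],[0,0,0],[0,0,0],[0,0,0]]}' 60
python3 go.py 650 23 200 -8.3 0;
python3 - <<'E'
from h import *
b=snap('side')['img'];save(b,'g2.png',(160,100,420,320),2.5)
E
```

```text
time: 4.2
tool_pos: [529.4, 274.8, 36.2]
ee_rot: [0.995, -0.105, 0.003, -0.003]
wrist_force: [-0.0, 0.5, -0.6]
width: 40.4
time: 4.87
tool_pos: [526.2, 273.4, 214.7]
ee_rot: [0.995, -0.104, 0.001, -0.002]
wrist_force: [0.6, -0.3, 0.7]
width: 15.1
t 4.87 pos [526.2 273.4 214.7] x [ 0.978 -0.207  0.001] z [ 0.002  0.005 -1.   ] F [ 0.6 -0.3  0.7] w 15.1 q [0.29 0.13 1.72 0.   1.29 2.06]
shift [173.1 219.3  13.7] turn [-0.28 -0.05 -3.67] rows 5.26
```

View pics/g2.png

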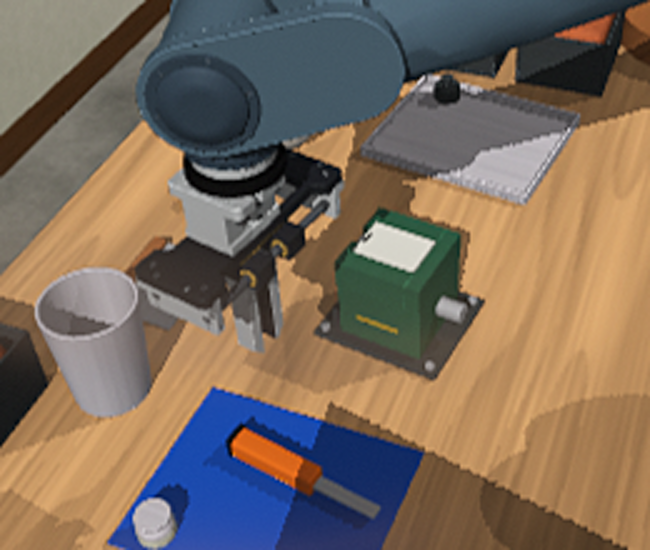

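The fingers had not closed when I lifted. The tool still lies on the mat, apparently undisturbed (handle at about (270,458) in the crop). I'll go back down and wait for the grip.

```bash

python3 - <<'E'
from h import *
import subprocess
c=dict(np.load('pics/last_side.npz'));P=pts(c);hs=cv2.cvtColor(c['img'],cv2.COLOR_RGB2HSV)
m=(hs[...,0]<22)&(hs[...,1]>150)&(P[...,2]>8)&(P[...,2]<40);k=np.zeros_like(m);k[260:310,240:300]=1;q=P[m&k]
r=cv2.minAreaRect(q[:,:2].astype(np.float32));print(r)
E
python3 -m jog '{"gripper":[45,45,45,45,45,45,45,45],"linear":[[0,0,30],[0,0,30],[0,0,30],[0,0,30],[0,0,20],[0,0,10],[0,0,4],[0,0,0]],"delta_rot":[[0,0,0],[0,0,0],[0,0,0],[0,0,0],[0,0,0],[0,0,0],[0,0,0],[0,0,0]]}' 60
python3 go.py 525.7 273.9 31 -12 0
```

```text
((530.3560180664062, 273.9000549316406), (25.865732192993164, 95.46184539794922), 77.12584686279297)
time: 5.58
tool_pos: [519.9, 272.2, 44.2]
ee_rot: [0.995, -0.104, -0.006, 0.0]
wrist_force: [-0.2, 0.0, 0.3]
width: 45.3
t 5.58 pos [519.9 272.2  44.2] x [ 0.978 -0.207 -0.011] z [-0.011  0.001 -1.   ] F [-0.2  0.   0.3] w 45.3 q [0.29 0.34 1.81 0.   1.   2.06]
shift [ 5.5 -2.9 13.1] turn [0.09 0.65 0.03] rows 0.32
```

```bash

python3 -m jog '{"gripper":[45,45,45,45,15,15,15,15],"linear":[[3,-1,5],[2,-1,5],[0,0,3],[0,0,0],[0,0,0],[0,0,0],[0,0,0],[0,0,0]],"delta_rot":[[0,0.6,0],[0,0,0],[0,0,0],[0,0,0],[0,0,0],[0,0,0],[0,0,0],[0,0,0]]}' 60
python3 -m jog '{"gripper":[15,15,15,15,15,15,15,15],"linear":[[0,0,0],[0,0,0],[0,0,0],[0,0,0],[0,0,0],[0,0,0],[0,0,0],[0,0,0]],"delta_rot":[[0,0,0],[0,0,0],[0,0,0],[0,0,0],[0,0,0],[0,0,0],[0,0,0],[0,0,0]]}' 60
python3 go.py 525.7 273.9 31 -12 0
```

```text
time: 6.25
tool_pos: [529.6, 274.5, 35.1]
ee_rot: [0.995, -0.104, 0.004, -0.001]
wrist_force: [0.2, 0.2, -1.7]
width: 23.5
time: 6.92
tool_pos: [529.1, 274.4, 35.0]
ee_rot: [0.995, -0.104, 0.004, -0.001]
wrist_force: [-0.2, 0.7, -1.3]
width: 23.3
t 6.92 pos [529.1 274.4  35. ] x [ 0.978 -0.207  0.008] z [ 0.008  0.001 -1.   ] F [-0.2  0.7 -1.3] w 23.3 q [ 0.29  0.37  1.8  -0.    0.96  2.07]
shift [-3.3  1.2  4. ] turn [-0.15 -0.46  0.04] rows 0.09
```

Gripped (width 23.3). I'll lift and carry it to beyond the notch.

```bash

cat > tip.py <<'E'
# tip.py X Y Z pitch [L h]: tip target in drive frame (mm); L,h = tip offset from TCP along -gx, +gz
import sys
from h import *
from go import Rt
O=np.array([491,41.5,0]);YAW=-8.3
a=list(map(float,sys.argv[1:5]));L,h,gp=111.5,20,0.
if len(sys.argv)>5: L,h=map(float,sys.argv[5:7])
D=R.from_euler('z',YAW,degrees=True);s=state();R0=R.from_quat(s['ee_rot'])
off=np.array([-L,0,h])
cur=D.inv().apply(s['tool_pos']+R0.apply(off)-O)
Rn=Rt(YAW,a[3]);T=O+D.apply(a[:3])-Rn.apply(off)
gx=D.inv().apply(R0.apply([1,0,0]))
print('t',round(s['time'],2),'TCP',s['tool_pos'].round(1),'tip(drive)',cur.round(1),'pitch',np.degrees(np.arcsin(gx[2])).round(2),'yawerr',np.degrees(np.arctan2(gx[1],gx[0])).round(2),'F(drive)',D.inv().apply(s['wrist_force']).round(1),'w',round(s['width'],1))
d=R0.inv().apply(T-s['tool_pos']);rv=(R0.inv()*Rn).as_rotvec(degrees=True)
print('shift',d.round(1),'turn',rv.round(2))
E
python3 -m jog '{"gripper":[15,15,15,15,15,15,15,15],"linear":[[0,0,-10],[0,0,-30],[0,0,-35],[0,0,-35],[0,0,-35],[0,0,-30],[0,0,-20],[0,0,-5]],"delta_rot":[[0,0,0],[0,0,0],[0,0,0],[0,0,0],[0,0,0],[0,0,0],[0,0,0],[0,0,0]]}' 60
python3 tip.py 65 0 150 15
```

```text
time: 7.58
tool_pos: [524.5, 273.3, 244.4]
ee_rot: [0.995, -0.104, 0.0, 0.001]
wrist_force: [0.7, 1.1, -0.9]
width: 23.6
t 7.58 TCP [524.5 273.3 244.4] tip(drive) [-111.6  241.3  224.3] pitch 0.06 yawerr -3.66 F(drive) [ 0.5  1.1 -0.9] w 23.6
shift [182.5 222.9  46.6] turn [ 0.54 14.94 -3.63]
```

```bash

python3 -m jog '{"gripper":[15,15,15,15,15,15,15,15],"linear":[[24,30,0],[24,30,0],[24,30,0],[24,30,0],[24,30,0],[24,30,0],[15,20,0],[6,8,0]],"delta_rot":[[0,0,-1],[0,0,-1],[0,0,-1],[0,0,-0.6],[0,0,0],[0,0,0],[0,0,0],[0,0,0]]}' 60
python3 -m jog '{"gripper":[15,15,15,15,15,15,15,15],"linear":[[0,0,10],[0,0,10],[0,0,10],[0,0,0],[0,0,0],[0,0,0],[0,0,0],[0,0,0]],"delta_rot":[[0,4,0],[0,4,0],[0,4,0],[0,3,0],[0,0,0],[0,0,0],[0,0,0],[0,0,0]]}' 60
python3 tip.py 65 0 130 15
python3 - <<'E'
from h import *
a=snap('top');b=snap('side')
A=cv2.resize(a['img'][130:240,255:385],None,fx=4,fy=4,interpolation=2)
B=cv2.resize(b['img'][130:260,255:365],None,fx=3.385,fy=3.385,interpolation=2)
A=cv2.resize(A,(400,340));B=cv2.resize(B,(400,473));A=cv2.copyMakeBorder(A,0,133,0,0,0)
save(np.hstack([A,B]),'n1.png')
E
```

```text
time: 8.25
tool_pos: [655.5, 35.4, 244.2]
ee_rot: [0.998, -0.067, 0.0, -0.001]
wrist_force: [0.0, 0.0, -1.5]
width: 23.3
time: 8.92
tool_pos: [654.7, 35.7, 206.7]
ee_rot: [0.989, -0.068, 0.129, 0.007]
wrist_force: [-0.7, 0.7, -2.0]
width: 23.8
t 8.92 TCP [654.7  35.7 206.7] tip(drive) [ 60.1  17.2 158.7] pitch 14.88 yawerr 0.42 F(drive) [-0.8  0.6 -2. ] w 23.8
shift [-2.8 18.  28.6] turn [-0.33  0.12  0.4 ]
```

View pics/n1.png

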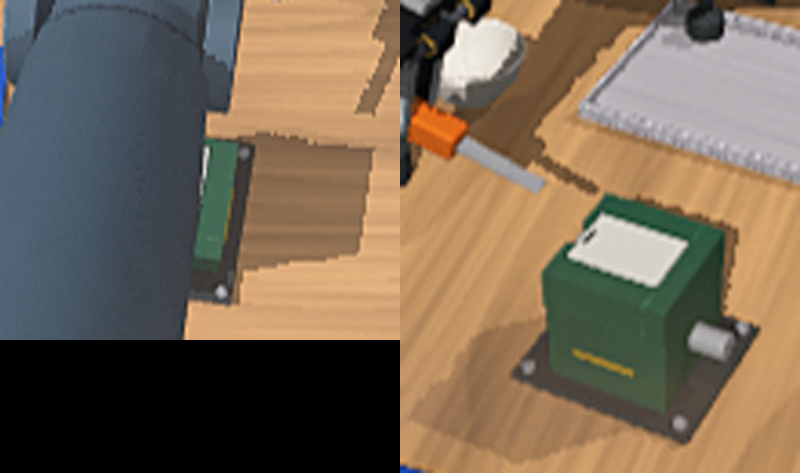

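The top view is blocked by the arm. The side crop shows the blade tip at crop (543,183), i.e. about pixel (294,180), just outside and above the notch. I'll check my tip model and the drive pose against the side camera.

```bash

python3 - <<'E'
from h import *
c=dict(np.load('pics/last_side.npz'));P=pts(c);K=c['intrinsics'];T=c['extrinsics']
s=state();R0=R.from_quat(s['ee_rot'])
O=np.array([491,41.5,0]);D=R.from_euler('z',-8.3,degrees=True)
def proj(p):
    q=T[:3,:3].T@(np.array(p)-T[:3,3]);return (K@q/q[2])[:2].round(1)
print('pred tip',proj(s['tool_pos']+R0.apply([-111.5,0,20])),'blade root',proj(s['tool_pos']+R0.apply([-43.5,0,20])))
for n,p in dict(c1=(36,26,110),c2=(36,-26,110),c3=(-36,26,110),c4=(-36,-26,110),b1=(44,50,110),b2=(-55,50,110),b3=(-55,-50,110)).items(): print(n,proj(O+D.apply(p)))
h=cv2.cvtColor(c['img'],cv2.COLOR_RGB2HSV)
Z=P[...,2];m=np.zeros(Z.shape,bool);m[165:186,268:300]=1
m&=(Z>140)&(h[...,1]<90);q=P[m];q=q[q[:,2]<215]
mu=q.mean(0);d=np.linalg.svd(q-mu)[2][0];d*=-np.sign(d[0]);t=(q-mu)@d
print(len(q),'blade',D.inv().apply(mu-O).round(1),'dir',D.inv().apply(d).round(3),'tip end',D.inv().apply(mu+d*t.max()-O).round(1),'len',np.ptp(t).round(1))
np.set_printoptions(linewidth=200)
m=(Z>104)&(Z<116);k=np.zeros_like(m);k[180:225,285:345]=1;mm=m&k
r=cv2.minAreaRect(P[mm][:,:2].astype(np.float32));print('boxtop now',r,np.median(P[mm][:,2]))
save(c['img'],'n2.png',(260,160,340,220),10)
E
```

```text
pred tip [292.2 181.6] blade root [270.  169.4]
c1 [299.6 200.5]
c2 [309. 189.]
c3 [323.9 208.9]
c4 [332.8 196.9]
b1 [292.4 205.1]
b2 [326.3 217.1]
b3 [343.1 193.6]
109 blade [ 91.3  16.9 169.6] dir [-0.97  -0.001 -0.244] tip end [ 57.8  16.9 161.1] len 67.7
boxtop now ((483.9427795410156, 42.51701354980469), (104.3225326538086, 100.59288787841797), 81.78131866455078) 110.44453513264364
```

View pics/n2.png

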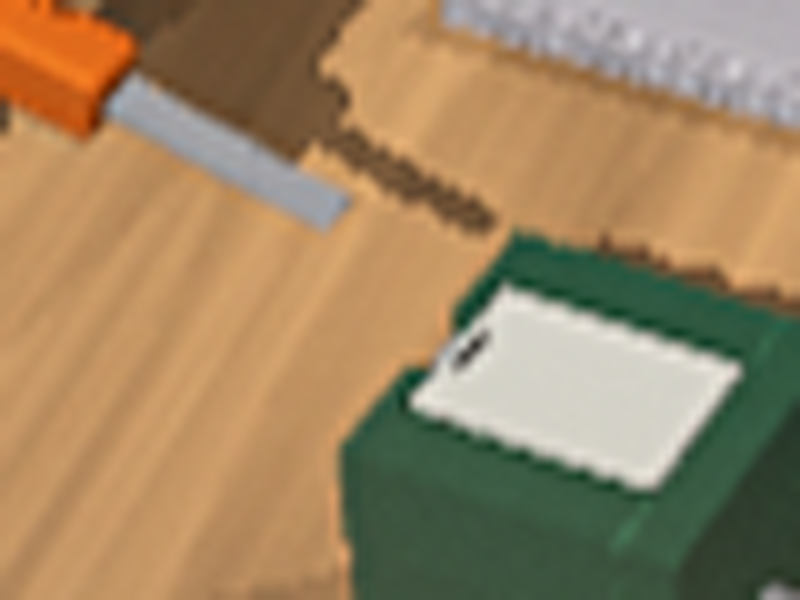

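Both the tip and the cover corners appear about 1.5 px right of the prediction, so their relative position is good. I'll move the tip above the notch wall top (drive x≈41), then feel downwards.

```bash

python3 -m jog '{"gripper":[15,15,15,15,15,15,15,15],"linear":[[0,9,8],[0,9,8],[0,0,8],[0,0,0],[0,0,0],[0,0,0],[0,0,0],[0,0,0]],"delta_rot":[[-0.3,0,0.4],[0,0,0],[0,0,0],[0,0,0],[0,0,0],[0,0,0],[0,0,0],[0,0,0]]}' 60
python3 tip.py 42 0 112 15
```

```text
time: 9.68
tool_pos: [660.1, 13.7, 181.0]
ee_rot: [0.989, -0.073, 0.129, 0.009]
wrist_force: [-0.4, 0.9, -1.7]
width: 23.3
t 9.68 TCP [660.1  13.7 181. ] tip(drive) [ 68.7  -2.9 133. ] pitch 14.87 yawerr -0.13 F(drive) [-0.5  0.8 -1.7] w 23.3
shift [-31.2  -3.   13.2] turn [ 0.03  0.13 -0.13]
```

```bash

python3 -m jog '{"gripper":[15,15,15,15,15,15,15,15],"linear":[[-8,-1,3],[-8,-1,3],[-8,0,3],[-5,0,3],[0,0,0],[0,0,0],[0,0,0],[0,0,0]],"delta_rot":[[0,0,0],[0,0,0],[0,0,0],[0,0,0],[0,0,0],[0,0,0],[0,0,0],[0,0,0]]}' 60
python3 tip.py 41 0 105 15
python3 - <<'E'
from h import *
b=snap('side');save(b['img'],'n3.png',(260,160,340,220),10)
E
```

```text
time: 10.35
tool_pos: [632.2, 21.0, 160.2]
ee_rot: [0.989, -0.072, 0.129, 0.009]
wrist_force: [0.5, 0.7, -1.1]
width: 23.3
t 10.35 TCP [632.2  21.  160.2] tip(drive) [ 40.    0.2 112.2] pitch 14.89 yawerr -0.05 F(drive) [ 0.3  0.8 -1.1] w 23.3
shift [-1.   0.1  7. ] turn [ 0.    0.11 -0.05]
```

View pics/n3.png

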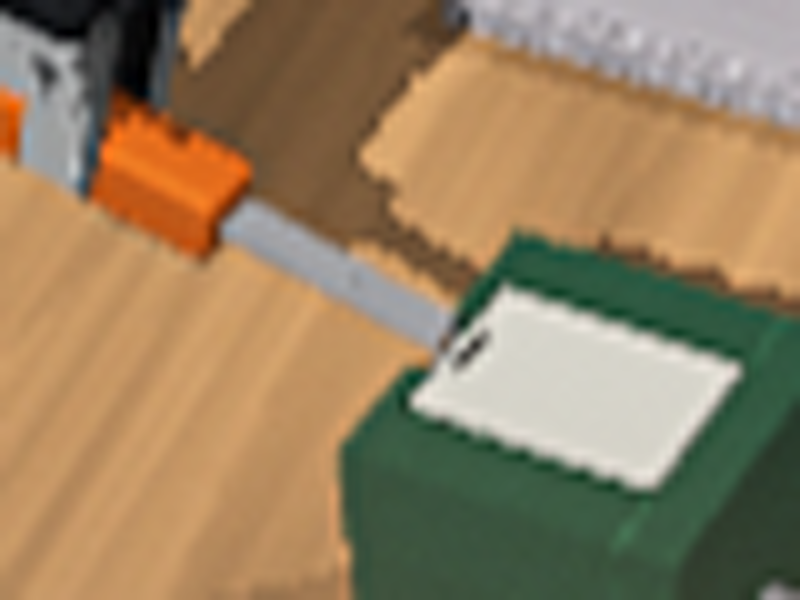

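The tip (crop (445,335)) is lined up with the notch gap, right at the cover edge. I'll back off about 2 mm and feel down.

```bash

python3 -m jog '{"gripper":[15,15,15,15,15,15,15,15],"linear":[[2,0,0.5],[-0.5,0,2],[-0.5,0,2],[-0.3,0,1],[-0.3,0,1],[-0.3,0,1],[0,0,0],[0,0,0]],"delta_rot":[[0,0,0],[0,0,0],[0,0,0],[0,0,0],[0,0,0],[0,0,0],[0,0,0],[0,0,0]]}' 60
python3 tip.py 41 0 102 15
```

```text
time: 11.07
tool_pos: [635.6, 20.2, 153.0]
ee_rot: [0.989, -0.072, 0.13, 0.009]
wrist_force: [0.2, 0.5, -2.0]
width: 23.5
t 11.07 TCP [635.6  20.2 153. ] tip(drive) [ 43.7  -0.  104.8] pitch 14.98 yawerr -0.08 F(drive) [ 0.1  0.5 -2. ] w 23.5
shift [-3.3 -0.2  2. ] turn [ 0.01  0.02 -0.07]
```

```bash

python3 -m jog '{"gripper":[15,15,15,15,15,15,15,15],"linear":[[-2,0,-0.5],[0,0,0],[-0.3,0,1],[0,0,0],[0,0,0],[0,0,0],[0,0,0],[0,0,0]],"delta_rot":[[0,0,0],[0,0,0],[0,0,0],[0,0,0],[0,0,0],[0,0,0],[0,0,0],[0,0,0]]}' 60 |tail -3
python3 tip.py 41 0 102 15
python3 -m jog '{"gripper":[15,15,15,15,15,15,15,15],"linear":[[-0.3,0,1],[0,0,0],[-0.3,0,1],[0,0,0],[0,0,0],[0,0,0],[0,0,0],[0,0,0]],"delta_rot":[[0,0,0],[0,0,0],[0,0,0],[0,0,0],[0,0,0],[0,0,0],[0,0,0],[0,0,0]]}' 60 |tail -3
python3 tip.py 41 0 102 15
```

```text
ee_rot: [0.989, -0.072, 0.13, 0.009]
wrist_force: [-0.8, -0.9, -1.4]
width: 23.4
t 11.73 TCP [633.4  20.6 152. ] tip(drive) [ 41.4   0.  103.9] pitch 15.0 yawerr -0.08 F(drive) [-0.7 -1.  -1.4] w 23.4
shift [-0.8 -0.1  1.7] turn [ 0.01 -0.   -0.07]
ee_rot: [0.989, -0.072, 0.13, 0.009]
wrist_force: [-0.2, -0.7, -0.6]
width: 23.3
t 12.4 TCP [633.3  20.6 149.7] tip(drive) [ 41.3   0.  101.5] pitch 15.0 yawerr -0.07 F(drive) [-0.1 -0.7 -0.6] w 23.3
shift [-0.2 -0.1 -0.6] turn [ 0.01 -0.   -0.07]
```

```bash

python3 -m jog '{"gripper":[15,15,15,15,15,15,15,15],"linear":[[-0.3,0,1],[0,0,0],[0,0,0],[0,0,0],[0,0,0],[0,0,0],[0,0,0],[0,0,0]],"delta_rot":[[0,0,0],[0,0,0],[0,0,0],[0,0,0],[0,0,0],[0,0,0],[0,0,0],[0,0,0]]}' 60 |tail -3
python3 tip.py 41 0 102 15
python3 -m jog '{"gripper":[15,15,15,15,15,15,15,15],"linear":[[-0.3,0,1],[0,0,0],[0,0,0],[0,0,0],[0,0,0],[0,0,0],[0,0,0],[0,0,0]],"delta_rot":[[0,0,0],[0,0,0],[0,0,0],[0,0,0],[0,0,0],[0,0,0],[0,0,0],[0,0,0]]}' 60 |tail -3
python3 tip.py 41 0 102 15
```

```text
ee_rot: [0.989, -0.072, 0.13, 0.009]
wrist_force: [-0.1, -0.1, -0.6]
width: 23.5
t 13.07 TCP [633.5  20.6 149.2] tip(drive) [ 41.6   0.  101. ] pitch 15.03 yawerr -0.08 F(drive) [-0.1 -0.1 -0.6] w 23.5
shift [-0.3 -0.1 -1. ] turn [ 0.01 -0.03 -0.07]
ee_rot: [0.989, -0.072, 0.13, 0.009]
wrist_force: [-0.4, 0.2, -0.3]
width: 23.8
t 13.73 TCP [633.7  20.5 148.8] tip(drive) [ 41.7  -0.  100.5] pitch 15.04 yawerr -0.07 F(drive) [-0.5  0.1 -0.3] w 23.8
shift [-0.3 -0.1 -1.5] turn [ 0.01 -0.04 -0.07]
```

Contact is light: the steps are now halved and Fz has risen about 1.2 N, with the predicted tip at about z 101, which is the wall top. I'll slide inwards.

```bash

python3 -m jog '{"gripper":[15,15,15,15,15,15,15,15],"linear":[[-1.5,0,-0.4],[-1.5,0,-0.4],[-1.5,0,-0.4],[-1.5,0,-0.4],[0,0,0],[0,0,0],[0,0,0],[0,0,0]],"delta_rot":[[0,0,0],[0,0,0],[0,0,0],[0,0,0],[0,0,0],[0,0,0],[0,0,0],[0,0,0]]}' 60 |tail -3
python3 tip.py 30 0 101 15
python3 -m jog '{"gripper":[15,15,15,15,15,15,15,15],"linear":[[-1.5,0,-0.2],[-1.5,0,-0.2],[-1.5,0,-0.2],[0,0,0],[0,0,0],[0,0,0],[0,0,0],[0,0,0]],"delta_rot":[[0,0,0],[0,0,0],[0,0,0],[0,0,0],[0,0,0],[0,0,0],[0,0,0],[0,0,0]]}' 60 |tail -3
python3 tip.py 30 0 101 15
```

```text
ee_rot: [0.989, -0.072, 0.131, 0.01]
wrist_force: [-0.4, -0.3, -0.7]
width: 23.3
t 14.4 TCP [627.1  21.5 148.5] tip(drive) [ 35.1  -0.  100.1] pitch 15.12 yawerr -0.08 F(drive) [-0.4 -0.4 -0.7] w 23.3
shift [-4.7 -0.1 -2. ] turn [ 0.01 -0.12 -0.08]
ee_rot: [0.989, -0.072, 0.131, 0.009]
wrist_force: [-0.2, -0.0, -0.9]
width: 23.6
t 15.07 TCP [621.7  22.3 147.2] tip(drive) [29.6  0.  98.9] pitch 15.04 yawerr -0.07 F(drive) [-0.2 -0.1 -0.9] w 23.6
shift [ 1.  -0.1 -1.8] turn [ 0.01 -0.04 -0.07]
```

The tip is about 6 mm under the edge with no resistance. I'll push 3 mm more, then start prying about the wall edge.

```bash

python3 -m jog '{"gripper":[15,15,15,15,15,15,15,15],"linear":[[-1.5,0,0],[-1.5,0,0],[-1,0,0],[0,0,0],[0,0,0],[0,0,0],[0,0,0],[0,0,0]],"delta_rot":[[0,0,0],[0,0,0],[0,0,0],[0,0,0],[0,0,0],[0,0,0],[0,0,0],[0,0,0]]}' 60 |tail -3
python3 tip.py 25 0 101 0
python3 -m jog '{"gripper":[15,15,15,15,15,15,15,15],"linear":[[0.7,0,4],[0.7,0,4],[0.7,0,4],[0.7,0,4],[0.7,0,4],[0.7,0,4],[0,0,0],[0,0,0]],"delta_rot":[[0,-2.5,0],[0,-2.5,0],[0,-2.5,0],[0,-2.5,0],[0,-2.5,0],[0,-2.5,0],[0,0,0],[0,0,0]]}' 60 |tail -3
python3 tip.py 25 0 102 0
```

```text
ee_rot: [0.989, -0.072, 0.131, 0.009]
wrist_force: [-0.1, -0.9, -0.5]
width: 23.5
t 15.73 TCP [617.5  22.9 146.1] tip(drive) [25.4  0.  97.8] pitch 15.06 yawerr -0.07 F(drive) [-0.  -0.9 -0.5] w 23.5
shift [ 1.8 -0.1 26.5] turn [  0.   -15.06  -0.07]
ee_rot: [0.997, -0.073, -0.005, -0.0]
wrist_force: [-0.6, -1.4, -0.6]
width: 23.4
t 16.4 TCP [625.2  21.9 121.6] tip(drive) [2.400e+01 1.000e-01 1.027e+02] pitch -0.57 yawerr -0.06 F(drive) [-0.4 -1.5 -0.6] w 23.4
shift [ 0.8  0.  -0.4] turn [-0.01  0.57 -0.06]
```

```bash

python3 -m jog '{"gripper":[15,15,15,15,15,15,15,15],"linear":[[0.9,0,4.8],[0.9,0,4.8],[0.9,0,4.8],[0.9,0,4.8],[0,0,0],[0,0,0],[0,0,0],[0,0,0]],"delta_rot":[[0,-3,0],[0,-3,0],[0,-3,0],[0,-3,0],[0,0,0],[0,0,0],[0,0,0],[0,0,0]]}' 60 |tail -3
python3 tip.py 24 0 110.2 -22
python3 - <<'E'
from h import *
b=snap('side');save(b['img'],'p1.png',(260,160,340,220),10)
E
```

```text
ee_rot: [0.992, -0.072, -0.106, -0.008]
wrist_force: [1.3, -1.0, -2.3]
width: 23.3
t 17.07 TCP [626.8  22.2 101.8] tip(drive) [ 23.9   0.5 105.8] pitch -12.18 yawerr 0.01 F(drive) [ 1.5 -0.8 -2.3] w 23.3
shift [ 0.9  0.5 15. ] turn [ 0.01 -9.82  0.01]
```

View pics/p1.png

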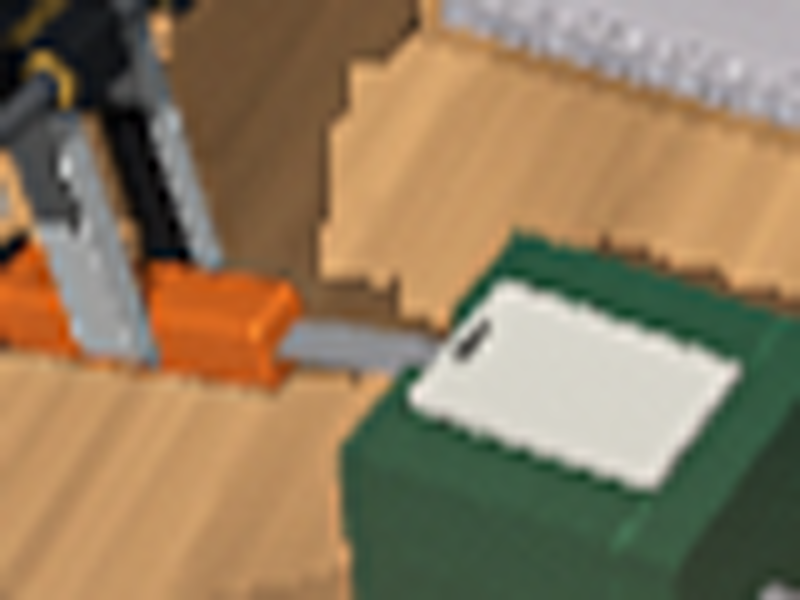

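The blade goes into the notch under the cover at (435,350), and the cover's edge has risen slightly. I'll keep prying.

```bash

python3 -m jog '{"gripper":[15,15,15,15,15,15,15,15],"linear":[[0.9,0,4.8],[0.9,0,4.8],[0.9,0,4.8],[0.9,0,4.8],[0,0,0],[0,0,0],[0,0,0],[0,0,0]],"delta_rot":[[0,-3,0],[0,-3,0],[0,-3,0],[0,-3,0],[0,0,0],[0,0,0],[0,0,0],[0,0,0]]}' 60 |tail -3
python3 tip.py 24 0 111 -24
cat > edge.py <<'E'
from h import *
c=snap('side');P=pts(c);h=cv2.cvtColor(c['img'],cv2.COLOR_RGB2HSV);Z=P[...,2]
m=(h[...,1]<60)&(h[...,2]>150)&(Z>100)&(Z<150);k=np.zeros_like(m);k[170:225,290:345]=1;q=P[m&k]
D=R.from_euler('z',-8.3,degrees=True);q=D.inv().apply(q-[491,41.5,0]);q=q[abs(q[:,1])<30]
f=np.polyfit(q[:,0],q[:,2],1);print(len(q),'slope',f[0].round(3),'top z at edge',np.polyval(f,36).round(1),'far',np.polyval(f,-36).round(1))
E
python3 edge.py
```

```text
ee_rot: [0.976, -0.07, -0.207, -0.015]
wrist_force: [0.9, -0.4, -0.8]
width: 22.8
t 17.78 TCP [624.   23.4  85.5] tip(drive) [ 24.2   1.1 112.4] pitch -23.93 yawerr 0.08 F(drive) [ 1.  -0.2 -0.8] w 22.8
shift [0.4 1.3 1.5] turn [ 0.03 -0.07  0.07]
405 slope 0.13 top z at edge 120.9 far 111.5
```

The edge top is now at about 121 mm and the force has dropped, so it has snapped. I'll withdraw along the blade axis.

```bash

python3 -m jog '{"gripper":[15,15,15,15,15,15,15,15],"linear":[[4,0,0],[6,0,0],[8,0,0],[8,0,0],[8,0,0],[8,0,0],[8,0,0],[0,0,0]],"delta_rot":[[0,0,0],[0,0,0],[0,0,0],[0,0,0],[0,0,0],[0,0,0],[0,0,0],[0,0,0]]}' 60 |tail -3
python3 tip.py 90 0 160 0
python3 edge.py
python3 go.py 525.7 273.9 250 -12 0
```

```text
ee_rot: [0.976, -0.07, -0.204, -0.015]
wrist_force: [-0.2, -0.0, -1.6]
width: 23.6
t 18.5 TCP [674.9  16.1  64.8] tip(drive) [75.5  1.3 91.2] pitch -23.64 yawerr 0.08 F(drive) [-0.2 -0.1 -1.6] w 23.6
shift [ -31.7    1.4 -111.9] turn [2.000e-02 2.364e+01 8.000e-02]
404 slope 0.135 top z at edge 121.2 far 111.4
t 18.55 pos [674.4  16.2  64.9] x [ 0.906 -0.131 -0.402] z [-0.397  0.057 -0.916] F [-0.5  0.  -1.2] w 23.2 q [-0.14  0.71  1.28 -0.    1.56  1.57]
shift [-242.8 -233.8  -95.6] turn [ 0.78 23.66  3.73] rows 5.82
```

```bash

python3 -m jog '{"gripper":[15,15,15,15,15,15,15,15],"linear":[[-12,0,-27],[-12,0,-27],[-12,0,-27],[-12,0,-27],[0,0,-15],[0,0,-15],[0,0,-15],[0,0,-15]],"delta_rot":[[0,0,0],[0,0,0],[0,0,0],[0,0,0],[0,6,0],[0,6,0],[0,6,0],[0,5.6,0]]}' 60 |tail -3
python3 go.py 529.1 274.4 240 -12 0
```

```text
ee_rot: [0.997, -0.072, -0.001, -0.0]
wrist_force: [0.5, 0.6, -1.6]
width: 23.7
t 19.22 pos [688.6  13.4 239.2] x [ 0.99  -0.144 -0.002] z [-0.002  0.    -1.   ] F [ 0.5  0.6 -1.6] w 23.7 q [-0.14  0.33  1.44 -0.    1.37  1.57]
shift [-195.4 -235.3   -0.4] turn [0.01 0.1  3.73] rows 5.64
```

```bash

python3 -m jog '{"gripper":[15,15,15,15,15,15,15,15],"linear":[[-24,-30,0],[-24,-30,0],[-25,-30,0],[-25,-30,0],[-25,-30,0],[-25,-30,0],[-25,-28,0],[-12,-14,0]],"delta_rot":[[0,0,1],[0,0,1],[0,0,1],[0,0,0.7],[0,0,0],[0,0,0],[0,0,0],[0,0,0]]}' 60 |tail -3
python3 -m jog '{"gripper":[15,15,15,15,15,15,15,15],"linear":[[0,0,20],[0,0,35],[0,0,35],[0,0,35],[0,0,25],[0,0,15],[0,0,0],[0,0,0]],"delta_rot":[[0,0,0],[0,0,0],[0,0,0],[0,0,0],[0,0,0],[0,0,0],[0,0,0],[0,0,0]]}' 60 |tail -3
python3 go.py 529.1 274.4 37 -12 0
python3 - <<'E'
from h import *
b=snap('side');save(b['img'],'l1.png',(220,160,380,320),3.7)
E
```

```text
ee_rot: [0.994, -0.111, 0.006, 0.0]
wrist_force: [0.7, -0.3, -1.0]
width: 23.5
ee_rot: [0.994, -0.105, 0.007, -0.001]
wrist_force: [-0.2, 0.3, -0.5]
width: 23.7
t 20.55 pos [541.2 279.1  79.7] x [ 0.978 -0.209  0.014] z [ 0.014  0.    -1.   ] F [-0.2  0.3 -0.5] w 23.7 q [ 0.29  0.32  1.76 -0.    1.04  2.08]
shift [-11.5   7.3  42.5] turn [-0.19 -0.81 -0.06] rows 1.02
```

View pics/l1.png

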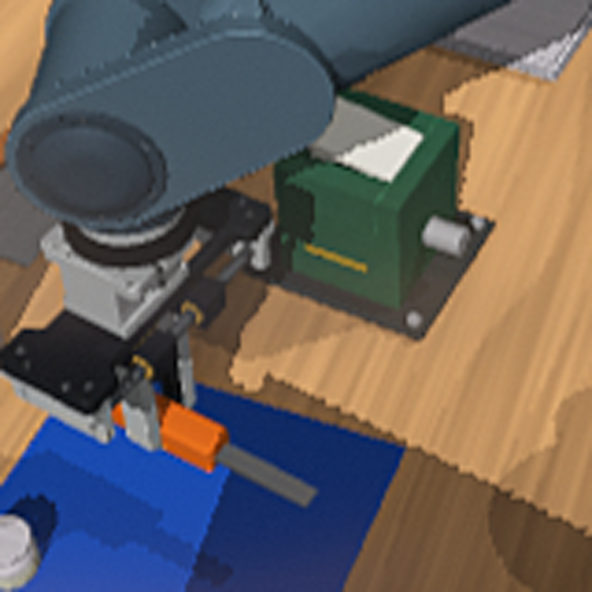

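The tool is held level over the mat, blade tip at (310,495), and the cover is still popped up. I'll lower and release.

```bash

python3 -m jog '{"gripper":[15,15,15,15,15,15,15,15],"linear":[[-4,3,10],[-4,3,10],[-2,1,10],[0,0,7],[0,0,2],[0,0,0],[0,0,0],[0,0,0]],"delta_rot":[[0,-0.8,0],[0,0,0],[0,0,0],[0,0,0],[0,0,0],[0,0,0],[0,0,0],[0,0,0]]}' 60 |tail -3
python3 go.py 529.1 274.4 35.5 -12 0
```

```text
ee_rot: [0.994, -0.105, 0.004, -0.004]
wrist_force: [0.2, -0.7, -1.2]
width: 23.2
t 21.27 pos [532.7 274.9  42.8] x [ 0.978 -0.209  0.007] z [ 0.008  0.006 -1.   ] F [ 0.2 -0.7 -1.2] w 23.2 q [0.29 0.36 1.79 0.   0.98 2.07]
shift [-3.4  1.3  7.2] turn [-0.45 -0.4  -0.07] rows 0.17
```

```bash

python3 -m jog '{"gripper":[15,15,15,15,15,15,15,15],"linear":[[0,0,2],[0,0,2],[0,0,2],[0,0,0.5],[0,0,0],[0,0,0],[0,0,0],[0,0,0]],"delta_rot":[[-0.4,-0.4,0],[0,0,0],[0,0,0],[0,0,0],[0,0,0],[0,0,0],[0,0,0],[0,0,0]]}' 60 |tail -3
python3 go.py 529.1 274.4 35 -12 0
python3 -m jog '{"gripper":[40,40,40,40,40,40,40,40],"linear":[[0,0,0],[0,0,0],[0,0,0],[0,0,0],[0,0,0],[0,0,0],[0,0,0],[0,0,0]],"delta_rot":[[0,0,0],[0,0,0],[0,0,0],[0,0,0],[0,0,0],[0,0,0],[0,0,0],[0,0,0]]}' 60 |tail -3
python3 -m jog '{"gripper":[75,75,75,75,75,75,75,75],"linear":[[0,0,-10],[0,0,-30],[0,0,-40],[0,0,-40],[0,0,-40],[0,0,-30],[0,0,-10],[0,0,0]],"delta_rot":[[0,0,0],[0,0,0],[0,0,0],[0,0,0],[0,0,0],[0,0,0],[0,0,0],[0,0,0]]}' 60 |tail -3
python3 go.py 520 37.3 240 -8.3 0
```

```text
ee_rot: [0.994, -0.105, 0.001, -0.001]
wrist_force: [0.1, -0.5, -1.4]
width: 23.1
t 21.93 pos [534.1 275.4  37. ] x [ 0.978 -0.209  0.002] z [ 0.002  0.001 -1.   ] F [ 0.1 -0.5 -1.4] w 23.1 q [0.29 0.38 1.79 0.   0.98 2.07]
shift [-4.6  2.   2. ] turn [-0.09 -0.11 -0.06] rows 0.11
ee_rot: [0.994, -0.105, 0.003, -0.001]
wrist_force: [0.9, -0.0, 0.1]
width: 40.2
ee_rot: [0.994, -0.105, 0.0, -0.0]
wrist_force: [0.1, -0.4, 0.1]
width: 74.9
t 23.27 pos [532.4 274.8 249.5] x [ 0.978 -0.209  0.001] z [ 0.001  0.001 -1.   ] F [ 0.1 -0.4  0.1] w 74.9 q [0.29 0.11 1.67 0.   1.35 2.07]
shift [ 37.5 234.9   9.3] turn [-0.05 -0.05 -3.77] rows 5.63
```

```bash

python3 -m jog '{"gripper":[75,75,75,75,75,75,75,75],"linear":[[4,30,0],[4,33,0],[4,33,0],[5,33,0],[5,33,0],[5,33,0],[5,25,3],[5,12,3]],"delta_rot":[[0,0,-1],[0,0,-1],[0,0,-1],[0,0,-0.7],[0,0,0],[0,0,0],[0,0,0],[0,0,0]]}' 40 |tail -3
python3 go.py 518.7 37.5 160 -8.3 0
cat > tool.py <<'E'
from h import *
c=snap('side');P=pts(c);hs=cv2.cvtColor(c['img'],cv2.COLOR_RGB2HSV)
m=(hs[...,0]<22)&(hs[...,1]>150)&(P[...,2]>8)&(P[...,2]<60);k=np.zeros_like(m);k[255:312,240:300]=1;q=P[m&k]
print('handle',cv2.minAreaRect(q[:,:2].astype(np.float32)),'z',np.percentile(q[:,2],[5,50,95]).round(1))
m=(hs[...,1]<90)&(P[...,2]>8)&(P[...,2]<60);k[:]=0;k[270:315,275:320]=1;q=P[m&k];print('blade',len(q),q.mean(0) if len(q) else '',np.ptp(q,0) if len(q) else '')
E
python3 tool.py; python3 edge.py
```

```text
ee_rot: [0.998, -0.067, -0.009, -0.001]
wrist_force: [0.3, 0.2, -0.7]
width: 74.8
t 23.93 pos [524.2  34.1 228.8] x [ 0.991 -0.134 -0.017] z [-0.017  0.002 -1.   ] F [ 0.3  0.2 -0.7] w 74.8 q [-0.15 -0.04  1.87 -0.    1.33  1.55]
shift [-4.7 -2.7 68.9] turn [0.   0.98 0.59] rows 1.65
handle ((534.7921752929688, 275.8802490234375), (24.620275497436523, 95.45159912109375), 77.61761474609375) z [13.4 26.3 29.3]
blade 152 [455.03502384 291.31654109  16.66070094] [68.65073842 26.23105086  9.21251311]
399 slope 0.131 top z at edge 120.9 far 111.5
```

The tool lies flat on the mat (handle top 26.3, blade z 16.7) and the cover is still popped. I'll descend on the cover edge.

```bash

python3 -m jog '{"gripper":[75,75,75,75,75,75,75,75],"linear":[[-2,-1,20],[-2,-1,20],[0,0,20],[0,0,10],[0,0,4],[0,0,0],[0,0,0],[0,0,0]],"delta_rot":[[0,1,0.6],[0,0,0],[0,0,0],[0,0,0],[0,0,0],[0,0,0],[0,0,0],[0,0,0]]}' 40 |tail -3
python3 go.py 518.7 37.5 138 -8.3 0
```

```text
ee_rot: [0.997, -0.072, -0.005, -0.002]
wrist_force: [-0.5, 0.2, 0.6]
width: 75.3
t 24.7 pos [516.9  42.6 146.2] x [ 0.99  -0.143 -0.009] z [-0.009  0.004 -1.   ] F [-0.5  0.2  0.6] w 75.3 q [-0.14  0.04  1.95  0.    1.16  1.58]
shift [2.6 4.8 8.2] turn [-0.14  0.53  0.07] rows 0.2
```

```bash

python3 -m jog '{"gripper":[75,75,75,75,70,60,60,60],"linear":[[2,4,3],[0.5,0.5,3],[0,0,2],[0,0,0],[0,0,0],[0,0,0],[0,0,0],[0,0,0]],"delta_rot":[[0,0.5,0],[0,0,0],[0,0,0],[0,0,0],[0,0,0],[0,0,0],[0,0,0],[0,0,0]]}' 25 |tail -3
python3 go.py 518.7 37.5 138 -8.3 0
```

```text
ee_rot: [0.997, -0.072, 0.004, -0.001]
wrist_force: [0.0, 0.1, -0.6]
width: 59.9
t 25.37 pos [521.7  36.9 141.4] x [ 0.99  -0.143  0.008] z [ 0.008  0.001 -1.   ] F [ 0.   0.1 -0.6] w 59.9 q [-0.15  0.04  1.95  0.    1.13  1.57]
shift [-3.1 -0.2  3.4] turn [-0.14 -0.46  0.06] rows 0.08
```

```bash

python3 -m jog '{"gripper":[60,60,60,60,48,48,48,48],"linear":[[-2,0,2],[0,0,1.5],[0,0,0],[0,0,0],[0,0,0],[0,0,0],[0,0,0],[0,0,0]],"delta_rot":[[0,-0.5,0],[0,0,0],[0,0,0],[0,0,0],[0,0,0],[0,0,0],[0,0,0],[0,0,0]]}' 25 |tail -3
python3 -m jog '{"gripper":[48,48,48,48,48,48,48,48],"linear":[[0,0,0],[0,0,0],[0,0,0],[0,0,0],[0,0,0],[0,0,0],[0,0,0],[0,0,0]],"delta_rot":[[0,0,0],[0,0,0],[0,0,0],[0,0,0],[0,0,0],[0,0,0],[0,0,0],[0,0,0]]}' 30 |tail -3
python3 go.py 518.7 37.5 138 -8.3 0
```

```text
ee_rot: [0.997, -0.072, -0.001, -0.001]
wrist_force: [-0.1, -0.4, 1.0]
width: 51.1
ee_rot: [0.997, -0.072, -0.001, -0.001]
wrist_force: [-0.8, -0.4, 0.3]
width: 51.2
t 26.7 pos [519.4  37.1 137.5] x [ 0.99  -0.143 -0.002] z [-0.002  0.002 -1.   ] F [-0.8 -0.4  0.3] w 51.2 q [-0.15  0.05  1.96  0.    1.14  1.57]
shift [-0.7 -0.3 -0.5] turn [-0.12  0.11  0.07] rows 0.02
```

Gripped at 51 mm. I'll lift it straight up.

```bash

python3 -m jog '{"gripper":[48,48,48,48,48,48,48,48],"linear":[[0,0,-3],[0,0,-4],[0,0,-6],[0,0,-10],[0,0,-20],[0,0,-25],[0,0,-10],[0,0,0]],"delta_rot":[[0,0,0],[0,0,0],[0,0,0],[0,0,0],[0,0,0],[0,0,0],[0,0,0],[0,0,0]]}' 30 |tail -3
python3 go.py 490 -220 215 -8.3 -9
python3 - <<'E'
from h import *
b=snap('side');save(b['img'],'c1.png',(270,100,390,220),5)
E
```

```text
ee_rot: [0.997, -0.072, -0.001, -0.001]
wrist_force: [-0.4, 0.1, -0.6]
width: 51.3
t 27.37 pos [519.   37.2 221.4] x [ 0.99  -0.143 -0.003] z [-0.002  0.003 -1.   ] F [-0.4  0.1 -0.6] w 51.3 q [-0.15 -0.05  1.89  0.    1.3   1.57]
shift [  8.1 258.7   5.7] turn [-0.14 -8.85  0.09] rows 6.2
```

View pics/c1.png

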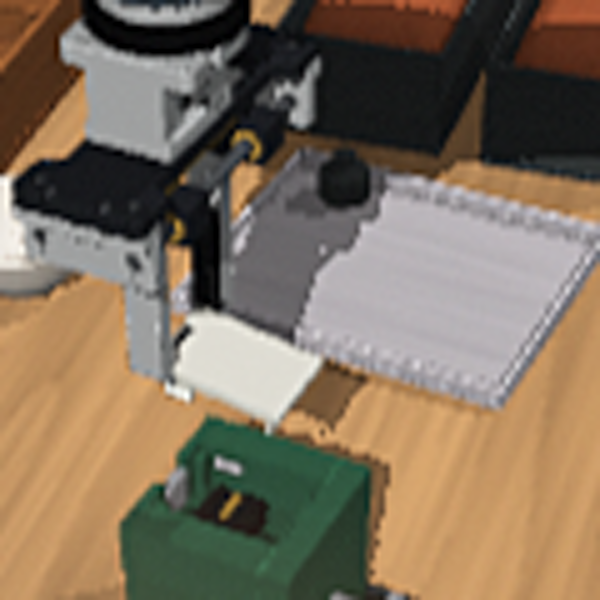

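The cover is held and clear of the open box, tilted with its far end lower, and the legs have come out. I'll measure its tilt and carry it to the tray.

```bash
cat > tilt.py <<'E'
from h import *
c=snap('side');P=pts(c);h=cv2.cvtColor(c['img'],cv2.COLOR_RGB2HSV);s=state();R0=R.from_quat(s['ee_rot'])
q=R0.inv().apply(P.reshape(-1,3)-s['tool_pos']).reshape(P.shape)  # in tool frame
m=(h[...,1]<60)&(h[...,2]>140)&(q[...,0]>-80)&(q[...,0]<-13)&(abs(q[...,1])<26)&(q[...,2]>-10)&(q[...,2]<45)
a=q[m];f=np.polyfit(a[:,0],a[:,2],1);print(len(a),'tilt rel gripper deg',np.degrees(np.arctan(f[0])).round(2),'top tool-z at x=0,-28:',np.polyval(f,[0,-28]).round(1),'xmin',a[:,0].min().round(1))
g=np.linalg.lstsq(np.c_[P[m][:,:2],np.ones(m.sum())],P[m][:,2],rcond=None)[0];print('world plane slopes',g[:2].round(3))
E
python3 tilt.py
python3 -m jog '{"gripper":[48,48,48,48,48,48,48,48],"linear":[[0,25,0],[0,36,0],[0,36,0],[0,36,0],[0,36,0],[0,36,0],[0,36,0],[0,36,0]],"delta_rot":[[0,0,0],[0,0,0],[0,0,0],[0,0,0],[0,0,0],[0,0,0],[0,0,0],[0,0,0]]}' 30 |tail -3
python3 go.py 518.8 -304.6 215 -8.3 -9;python3 tilt.py
```

```text
326 tilt rel gripper deg -9.1 top tool-z at x=0,-28: [15.4 19.9] xmin -67.4
world plane slopes [ 0.149 -0.056]
ee_rot: [0.998, -0.065, -0.011, -0.006]
wrist_force: [0.5, -0.2, -0.2]
width: 51.2
t 28.13 pos [ 472.6 -239.1  205.2] x [ 0.991 -0.13  -0.023] z [-0.021  0.014 -1.   ] F [ 0.5 -0.2 -0.2] w 51.2 q [-0.68  0.    1.87 -0.    1.29  1.02]
shift [ 54.1  58.8 -11.7] turn [-0.55 -7.68  0.86] rows 1.41
172 tilt rel gripper deg -10.09 top tool-z at x=0,-28: [15.6 20.6] xmin -67.3
world plane slopes [ 0.154 -0.017]
```

```bash

python3 -m jog '{"gripper":[48,48,48,48,48,48,48,48],"linear":[[18,20,0],[18,20,0],[18,18,0],[0,0,0],[0,0,0],[0,0,0],[0,0,0],[0,0,0]],"delta_rot":[[-0.5,0,0.8],[0,0,0],[0,-4,0],[0,-4.2,0],[0,0,0],[0,0,0],[0,0,0],[0,0,0]]}' 30 |tail -3
python3 go.py 518.8 -304.6 100 -8.3 -9.5;python3 tilt.py
```

```text
ee_rot: [0.993, -0.079, -0.093, -0.012]
wrist_force: [-0.5, 0.3, -0.9]
width: 51.2
t 28.85 pos [ 510.8 -311.7  189.3] x [ 0.97  -0.154 -0.186] z [-0.182  0.038 -0.982] F [-0.5  0.3 -0.9] w 51.2 q [-0.7   0.27  1.61 -0.09  1.42  1.05]
shift [23.3 -7.5 86.5] turn [-0.66  1.22 -0.69] rows 2.08
169 tilt rel gripper deg -9.81 top tool-z at x=0,-28: [16.5 21.4] xmin -68.1
world plane slopes [-0.021 -0.045]
```

```bash

python3 -m jog '{"gripper":[48,48,48,48,48,48,48,48],"linear":[[8,-4,20],[6,-3,25],[6,0,30],[6,0,28],[4,0,20],[1,0,5],[0,0,0],[0,0,0]],"delta_rot":[[-0.7,1,-0.7],[0,0,0],[0,0,0],[0,0,0],[0,0,0],[0,0,0],[0,0,0],[0,0,0]]}' 30 |tail -3
python3 go.py 518.8 -304.6 39 -8.3 -9.5;python3 tilt.py
```

```text
ee_rot: [0.994, -0.071, -0.078, -0.002]
wrist_force: [0.2, 0.0, -0.2]
width: 51.5
t 29.57 pos [ 520.9 -304.    60.1] x [ 0.978 -0.141 -0.155] z [-0.154  0.016 -0.988] F [ 0.2  0.  -0.2] w 51.5 q [-0.68  0.42  1.68 -0.09  1.17  1.08]
shift [ 1.3  0.8 21.1] turn [ 0.38 -0.58  0.08] rows 0.51
169 tilt rel gripper deg -7.65 top tool-z at x=0,-28: [18.6 22.3] xmin -68.7
world plane slopes [-0.023 -0.044]
```

```bash

python3 -m jog '{"gripper":[48,48,48,48,48,48,48,48],"linear":[[0.8,0,5],[0.8,0,5],[0.5,0,4],[0.3,0,2],[0,0,0],[0,0,0],[0,0,0],[0,0,0]],"delta_rot":[[0.4,0,0],[0,0,0],[0,0,0],[0,0,0],[0,0,0],[0,0,0],[0,0,0],[0,0,0]]}' 30 |tail -3
python3 go.py 518.8 -304.6 39 -8.3 -9.5
python3 -m jog '{"gripper":[48,48,48,48,48,48,48,48],"linear":[[0.2,0,1],[0.2,0,1],[0,0,0],[0,0,0],[0,0,0],[0,0,0],[0,0,0],[0,0,0]],"delta_rot":[[0,0,0],[0,0,0],[0,0,0],[0,0,0],[0,0,0],[0,0,0],[0,0,0],[0,0,0]]}' 30 |tail -3
python3 go.py 518.8 -304.6 39 -8.3 -9.5
```

```text
ee_rot: [0.995, -0.072, -0.073, -0.003]
wrist_force: [0.7, 0.1, -0.8]
width: 51.1
t 30.28 pos [ 524.3 -307.    49.1] x [ 0.979 -0.142 -0.145] z [-0.144  0.016 -0.989] F [ 0.7  0.1 -0.8] w 51.1 q [-0.68  0.44  1.67 -0.09  1.15  1.07]
shift [-4.2 -1.6 10.9] turn [ 0.28 -1.17  0.02] rows 0.26
ee_rot: [0.995, -0.072, -0.072, -0.003]
wrist_force: [0.8, 0.4, -0.9]
width: 51.2
t 30.95 pos [ 524.6 -307.    47.1] x [ 0.979 -0.142 -0.144] z [-0.144  0.016 -0.989] F [ 0.8  0.4 -0.9] w 51.2 q [-0.68  0.45  1.67 -0.09  1.15  1.07]
shift [-4.8 -1.6  8.9] turn [ 0.29 -1.19  0.02] rows 0.21
```

```bash

python3 -m jog '{"gripper":[48,48,48,48,48,48,48,48],"linear":[[0.3,0,2],[0.3,0,2],[0.2,0,1],[0,0,0],[0,0,0],[0,0,0],[0,0,0],[0,0,0]],"delta_rot":[[0,-0.6,0],[0,0,0],[0,0,0],[0,0,0],[0,0,0],[0,0,0],[0,0,0],[0,0,0]]}' 30 |tail -3
python3 go.py 518.8 -304.6 39 -8.3 -9.5
python3 -m jog '{"gripper":[48,48,48,48,48,48,48,48],"linear":[[0.2,0,1],[0.2,0,1],[0,0,0],[0,0,0],[0,0,0],[0,0,0],[0,0,0],[0,0,0]],"delta_rot":[[0,0,0],[0,0,0],[0,0,0],[0,0,0],[0,0,0],[0,0,0],[0,0,0],[0,0,0]]}' 30 |tail -3
python3 go.py 518.8 -304.6 39 -8.3 -9.5
```

```text
ee_rot: [0.994, -0.072, -0.078, -0.003]
wrist_force: [0.1, -0.3, -0.3]
width: 51.3
t 31.62 pos [ 524.5 -307.    41.3] x [ 0.977 -0.142 -0.156] z [-0.155  0.018 -0.988] F [ 0.1 -0.3 -0.3] w 51.3 q [-0.68  0.46  1.67 -0.09  1.15  1.08]
shift [-5.6 -1.5  3.2] turn [ 0.28 -0.51  0.03] rows 0.13
ee_rot: [0.994, -0.072, -0.078, -0.003]
wrist_force: [-0.0, 0.0, -0.2]
width: 51.2
t 32.28 pos [ 525.  -307.2   39.9] x [ 0.978 -0.142 -0.156] z [-0.155  0.017 -0.988] F [-0.   0.  -0.2] w 51.2 q [-0.68  0.46  1.67 -0.09  1.15  1.08]
shift [-6.3 -1.7  1.9] turn [ 0.3  -0.55  0.02] rows 0.15
```

```bash

python3 -m jog '{"gripper":[48,48,48,54,60,66,70,70],"linear":[[0.2,0,1],[0,0,0.5],[0,0,0],[0,0,0],[0,0,0],[0,0,0],[0,0,0],[0,0,0]],"delta_rot":[[0,0,0],[0,0,0],[0,0,0],[0,0,0],[0,0,0],[0,0,0],[0,0,0],[0,0,0]]}' 30
python3 -m jog '{"gripper":[75,75,75,75,75,75,75,75],"linear":[[0,0,-5],[0,0,-15],[0,0,-30],[0,0,-40],[0,0,-40],[0,0,-40],[0,0,-40],[0,0,-10]],"delta_rot":[[0,0,0],[0,0,0],[0,0,0],[0,0,0],[0,0,0],[0,0,0],[0,0,0],[0,0,0]]}' 30
python3 - <<'E'
from h import *
a=snap('top');b=snap('side');P=pts(b);h=cv2.cvtColor(b['img'],cv2.COLOR_RGB2HSV)
D=R.from_euler('z',-8,degrees=True);q=D.inv().apply((P-[504.5,-312.7,0]).reshape(-1,3)).reshape(P.shape)
m=(q[...,2]>19)&(q[...,2]<32)&(abs(q[...,0])<100)&(abs(q[...,1])<80)&(h[...,2]>110)&(h[...,1]<80)
x=q[m];print(len(x),cv2.minAreaRect(x[:,:2].astype(np.float32)),np.median(x[:,2]));print(np.linalg.lstsq(np.c_[x[:,:2],np.ones(len(x))],x[:,2],rcond=None)[0].round(3))
A=cv2.resize(a['img'][80:240,170:490],(640,320),interpolation=2)
B=cv2.resize(b['img'][100:250,240:400],(298,280),interpolation=2);C=cv2.resize(b['img'][230:380,190:350],(298,280),interpolation=2)
save(np.vstack([A,np.hstack([B,C,np.zeros((280,44,3),np.uint8)])]),'f1.png')
E
python3 tool.py
```

```text
time: 32.95
tool_pos: [525.2, -307.4, 39.0]
ee_rot: [0.994, -0.072, -0.078, -0.003]
wrist_force: [0.4, -0.2, 0.3]
width: 69.7
time: 33.62
tool_pos: [557.6, -309.1, 260.9]
ee_rot: [0.994, -0.072, -0.083, -0.007]
wrist_force: [-0.2, -0.6, 1.7]
width: 75.2
213 ((19.668960571289062, -2.6097183227539062), (70.87519073486328, 156.13668823242188), 73.52100372314453) 23.66464970642141
[ 1.0000e-03 -3.0000e-03  2.3607e+01]
handle ((534.5394287109375, 275.6364440917969), (25.00031852722168, 94.83711242675781), 78.12438201904297) z [13.3 26.1 29.3]
blade 152 [455.00476441 291.37289227  16.75385709] [67.69545454 24.72022371  8.82420742]
```

View pics/f1.png

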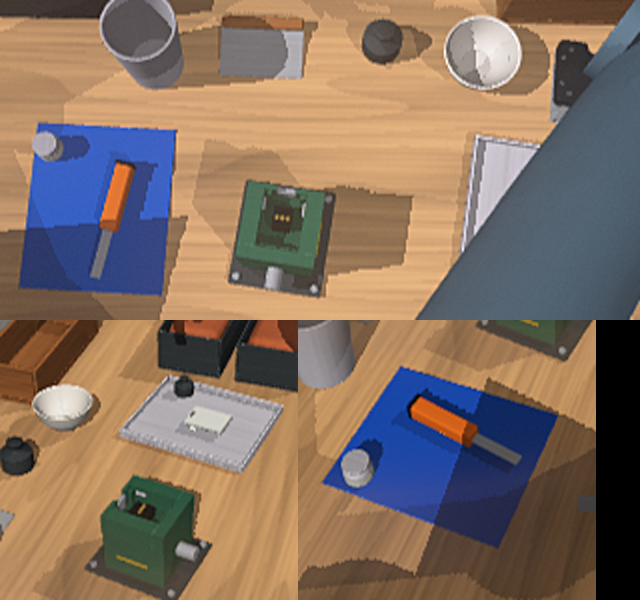

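The cover stands level in the tray (white plate near (207,420), top z about 23.7 mm, slopes below 0.005 rad). The tool lies flat on the mat with its blade at (500,450). The gripper is clear and the bystanders are in place, so I'm handing in.

```bash
python3 -c "
from workcell import *
print(hand_in())"
```

```text
the job is handed in; nothing more can be done
None
```

I pried the cover free with the smaller orange tool, the one on the mat. I then laid the tool back on the mat, set the cover in the tray, and handed the job in at about 34 s. No verdict was reported.

**Prying:** The blade went in about 12 mm under the closed edge. Prying raised the edge's top face to about 121 mm, and it held there after I withdrew the blade.

**Last checks:**
- **Cover:** its top face is about 23.7 mm above the table and level to within 0.005 rad. The picture shows it inside the tray walls. The rectangle I fitted to it for position was spoiled by stray points, so I did not use it.
- **Tool:** flat on the mat, handle top about 26 mm and blade about 16.7 mm above the table.
- **Bystanders:** the tin, both weights, the canister, bowl and scraper look unmoved. I judged that by eye only.
- **Gripper:** open and well clear of everything.

**What disagreed or failed:**
- My first tool grasp failed because I lifted before the fingers had closed. It did not disturb the tool, and the second try held.
- The side camera placed both the drive and the blade tip about 1.5 pixels off my model. The shift was the same for both, so their relative position was good.
- The camera gave the popped cover's tilt as 0.13 rad, where the task gives 0.17 rad.

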